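Lay the straw carton down on the service board

ROBOT

A 6-joint arm with a two-finger parallel gripper is mounted at the origin on the work surface. World frame = base frame: x ahead of the robot, y to its left, z up, the work surface at z = 0. Lengths are in m, angles in rad, forces in N, time in s.
With the tool pointing down it reaches from about 0.275 to 0.725 m from the base axis. Payload 5.6 kg.
Tool frame: the origin (TCP) lies midway between the tips of the shut fingers; the grasp point (between the pads) lies 19 mm behind it; z points along the fingers, y is the line along which they close (so a half turn about z gives the same grasp; the last joint's range is limited). The gripper opens to 85 mm and grips with 20 to 120 N. Pads are 22 mm wide; open, the fingers measure 114 mm over their backs; the gripper's body (76 mm by 85 mm) begins 54 mm behind the grasp point. The pads swing forward as they close: fully open they stand 13 mm farther back than shut.
Start: joints at [-0.977, 0.255, 0.108, 0, -1.424, -0.285], TCP at [0.167, -0.524, 0.231] pointing down, gripper open.
Joint ranges: [-2.95, 2.95], [-1.21, 1.97], [-1.09, 1.5], [-2.87, 1.71], [-2.94, -0.07], [-3.05, 3.05]. Speed limits (rad/s): [2.57, 2.57, 3.14, 3.14, 3.14, 3.14].

INTERFACE

Orientations are given as a unit quaternion [x, y, z, w].
In Python, from cell import state, grab_frame, finish_job gives the robot as it stands.
- The arm moves only by the tool servo_tool, never from a script. Its argument "commands" is a list of rows, each a list of 3 entries, a list of its own where there are three numbers: the closure, from 0 (fully open) to 1 (shut), then the shift along the world's x, y, z in cm, then the turn about the world's z in degrees. In form: [[jaw, [x, y, z], spin], ...]. A call has 1 to 8 rows; each row shifts and turns the commanded pose from where the row before left it; what a row does not reach is not made up. A row lasts 1/8 s, in which the tool goes at most 62.5 mm and 10.7 degrees, less where a joint would pass 70% of its speed; a pose out of reach is approached as far as the arm can. A call with a gripper value outside its range is refused whole. The fingers move at their own pace and stop on an object; "force" is the grip in N (left out, the last holds). Time passes only in rows, so rows that do not move let the fingers close. It gives the time, the measured TCP pose, the force, the opening and the grip force at its end, in the units of the state.
- state(): the state, without advancing time (a new reading comes with each control period).
- grab_frame(name): name is "scene" or "top" or "wrist"; returns a dict with "frame" (420x560x3 uint8, red, green, blue), "mtx" (3x3 intrinsics, pixels), "world_to_cam" (4x4, takes a point from world to camera coordinates). Camera axes: x right, y down, z forward; pixel columns grow to the right and rows downward; lengths in m; the calibration is good to about 2 mm. The wrist camera is an equidistant fisheye: a pixel r from the principal point sees the ray r / f radians off the axis. A picture is of the moment at which its call begins. There is no depth.
- finish_job(): hands the job in; it is judged then, once.
The state is a dict: "time_s": time; "qpos": joint angles; "qd": joint speeds; "tau": joint torques, N m; "tcp_pos": TCP position; "tcp_rot": TCP orientation; "force": force on the tool from outside, world axes, zero at the start; "wrist_torque": the same for the moment, N m; "grip_width": finger opening in m; "gripper_force": force on a finger pad.
Only numpy, scipy, OpenCV 4.12 (cv2) and the standard library are available. Lean on these libraries where they do the work, as an engineer would, in place of code of your own. Each camera call takes 0.05 s, during which the arm holds its last target. There are 200 camera calls.

TASK

Tip the tall straw carton over with a push high up on its broad face, so that it falls towards the metal stop bar and lies flat inside the outline on the wooden board; do not shove it along while it still stands. Then push the lying carton by its foot end along the board until its top end is right up against the stop bar. Only push with the fingers: never pick the carton up, and leave the sugar carton, mug, jar and bell beside the board where they are.

Things in the scene. Friction and masses are not known exactly. Their poses are not given: they have to be found in the camera images.
- carton: Tall closed cardboard straw carton with a paper band, 0.2 to 0.3 kg, standing loose at one end of the board. 45 mm (its x) by 75 mm (its y) by 180 mm high (its z). Origin: centre of its underside. Its broad faces look along its +x and -x, roughly along the board; the stop bar may be on either side. Pushed near the top it falls by itself past about 15 degrees; pushed low it may slide.
- carton_top (a point): Centre of the carton's top end face, 180 mm along its z from its foot.
- carton_center (a point): Centre of the carton, 90 mm along its z from its foot.
- carton_foot (a point): Centre of the carton's underside (foot end face); the end face is 45 mm by 75 mm.
- stop: Fixed aluminium bar standing across the other end of the board: 20 mm thick along its x (along the board), 120 mm long along its y (across the board), 25 mm high above the board. Origin at the centre of its underside, on the board's top. Its faces, 10 mm either side of the origin along its x, are plain and upright; which end of the board it is at varies.
- board: Fixed pale wooden service board lying on the counter, 400 mm (its x) by 170 mm (its y) by 8 mm thick; origin at the centre of its underside, so its top is 8 mm above the counter. A thin dark inlaid outline, 380 mm by 136 mm and flush with the top, is centred on it with the same axes; carton and stop bar stand inside it.
- sugar_carton: Bystander: short cardboard carton of sugar sachets beside the board, 60 by 75 mm, 85 mm high; origin at the centre of its underside.
- mug: Bystander: white mug beside the board, 80 mm across, 92 mm high, handle along its +y; origin at the centre of its underside.
- jar: Bystander: glass jar with steel cap beside the board, 64 mm across, 85 mm high; origin at the centre of its underside.
- bell: Bystander: domed service bell beside the board on the robot's side, 84 mm across, 52 mm high; origin at the centre of its underside.
Things that resemble listed ones, but are neither listed nor needed, are in the scene too. What is shaped like the carton but turquoise is not meant.

How it is judged:
On the way, in this order (a step that is already met when the one before it is completed fails the run):
1. the carton has been tipped over and lies flat on the board, on a broad face, inside the long lines of the outline (angle between carton's own z axis and vertical between 1.5 and 1.64 rad and height (world z) of carton_center below 0.036 m and angle between carton's own y axis and vertical between 1.45 and 1.69 rad and y of carton_foot in the frame of board between -0.03 and 0.03 m and y of carton_top in the frame of board between -0.03 and 0.03 m), for 0.2 s.
2. the lying carton has been pushed along until its top end is against the stop bar (all of step 1 and x of carton_top in the frame of stop between -0.018 and 0.018 m), for 0.2 s.
At the end, for the whole second after the job is handed in: The carton lies at rest flat on the board on a broad face (within 4 degrees), both ends no more than 30 mm off the board's long centre line, with the centre of its top end no more than 8 mm from the face of the stop bar (all of step 2 and linear speed of carton below 0.01 m/s); the robot touches nothing.
It fails at once if the carton is lifted or carried (its foot end more than 25 mm higher than when it lies or tips) (height (world z) of carton_foot above 0.056 m).
It fails at once if the carton is shoved more than 35 mm along while it still stands (angle between carton's own z axis and vertical below 0.15 rad and distance of carton_foot from where it was at the start of the episode above 0.035 m).
It fails at once if the sugar carton, mug, jar or bell is moved more than 25 mm or knocked over (distance of any of sugar_carton, mug, jar, bell from where it was at the start of the episode above 0.025 m or angle between any of sugar_carton, mug, jar, bell's own z axis and vertical above 0.4 rad).
It also fails if it takes over 42 s, if anything falls off the work surface, if the arm or the gripper's body presses on something with over 40 N, if the wrist force passes 120 N, or if a joint passes its speed limit or range.

## Working session

There is one attempt and no reset: what is moved stays moved. The work goes in short steps, Python scripts to look and compute and a tool call to move; the robot and the scene stay as the last step left them, time stands still between calls to the robot, and variables do not carry over. Pictures are saved under pics/ and viewed, at most 10 in all, crops included, and the job is handed in when it is done.

Besides the shell and the picture viewer there is one more tool, called after "Call:" as name([rows], argument=value, ...), one row to a line, values as JSON. servo_tool: Moves the arm, as the interface text tells. Its arguments: {"type":"object","properties":{"commands":{"type":"array"},"force":{"type":"number"}},"required":["commands"]}

```bash
mkdir -p pics; python3 - <<'E'
from cell import *
import cv2,numpy as np
for n in("scene","top"):
    d=grab_frame(n); cv2.imwrite(f"pics/{n}0.png",d["frame"][:,:,::-1]); np.savez(f"{n}0.npz",**d)
    print(n,np.linalg.inv(d["world_to_cam"])[:3,3].round(3))
print(state())
E
```

```text
scene [1.171 0.444 0.638]
top [0.343 0.046 1.052]
{'time_s': 0.1, 'qpos': array([-9.77369390e-01,  2.55651034e-01,  1.07117584e-01, -4.23658103e-04,
       -1.42391356e+00, -2.84604375e-01]), 'qd': array([-5.93880496e-04, -1.33422084e-03,  9.35226340e-04,  8.91191644e-04,
        8.62355094e-05, -5.32340051e-04]), 'tau': array([-9.47486624e-04, -3.87601662e+01,  2.38476419e+01,  5.37792206e+00,
       -3.76499505e-03, -5.68480601e-06]), 'tcp_pos': array([ 0.16707749, -0.52352926,  0.23049895]), 'tcp_rot': array([-1.53767551e-01,  9.88106682e-01,  8.36132922e-04, -1.61157208e-04]), 'force': array([-0.82525652, -0.31893083, -0.61385278]), 'wrist_torque': array([-0.01297606,  0.03055924,  0.02144326]), 'gripper_force': 0.0, 'grip_width': 0.08551720948363162}
```

View pics/scene0.png

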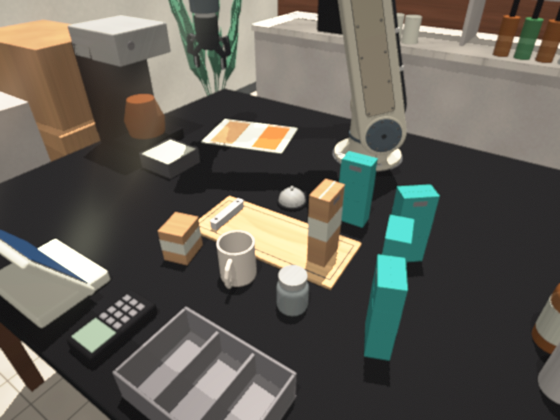

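View pics/top0.png

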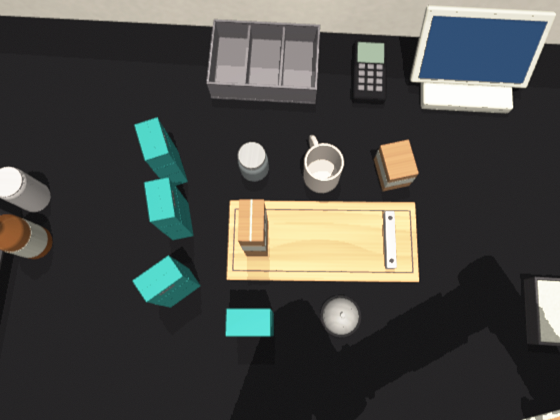

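The top view shows the board at (228–418, 201–282), the stop at (390,240) and the carton top near (253,210). It has to fall to the image right. Turquoise decoys stand at (170,210), (165,280) and (249,322), and the bell is at (341,316).

```bash
cat > h.py <<'E'
import numpy as np,cv2
def ray(d,px,z):
    px=np.atleast_2d(np.array(px,float)); T=np.linalg.inv(d["world_to_cam"])
    r=np.c_[px,np.ones(len(px))]@np.linalg.inv(d["mtx"]).T@T[:3,:3].T; o=T[:3,3]
    return o+r*((z-o[2])/r[:,2])[:,None]
def proj(d,P):
    P=np.atleast_2d(P); c=np.c_[P,np.ones(len(P))]@d["world_to_cam"].T; u=c[:,:3]@d["mtx"].T; return u[:,:2]/u[:,2:]
def big(m):
    c=cv2.findContours(m.astype(np.uint8),0,2)[0]; return max(c,key=cv2.contourArea)
E
python3 - <<'E'
from h import *
d=dict(np.load("top0.npz")); f=d["frame"]; hsv=cv2.cvtColor(f,cv2.COLOR_RGB2HSV)
for p in[(240,215),(320,240),(250,210),(255,240),(390,240),(250,322),(390,160)]: print(p,hsv[p[1],p[0]])
H,S,V=[hsv[:,:,i].astype(int) for i in range(3)]
m=np.zeros(H.shape,bool); m[195:290,220:425]=V[195:290,220:425]>70
c=big(m); 
b=cv2.boxPoints(cv2.minAreaRect(c)); print("board",b.round(1).tolist(),ray(d,b,.008).round(4).tolist())
s=np.zeros_like(m); s[205:275,375:405]=(S[205:275,375:405]<50)&(V[205:275,375:405]>90)
b=cv2.boxPoints(cv2.minAreaRect(big(s))); print("stop",b.round(1).tolist(),ray(d,b,.033).round(4).tolist())
print("axes: px->world",ray(d,[[280,210],[380,210],[280,310]],0).round(3).tolist())
cv2.imwrite("pics/crop.png",cv2.resize(f[185:350,130:290,::-1],None,fx=4,fy=4,interpolation=2)[:600])
E
```

```text
(240, 215) [ 16 118 235]
(320, 240) [ 21  96 249]
(250, 210) [ 22  37 247]
(255, 240) [ 14 122 225]
(390, 240) [ 20   3 253]
(250, 322) [ 88 148 227]
(390, 160) [ 16 115 240]
board [[225.8000030517578, 280.1000061035156], [226.89999389648438, 198.5], [420.1000061035156, 201.10000610351562], [419.0, 282.70001220703125]] [[0.4449, 0.1861, 0.008], [0.6207, 0.1997, 0.008], [0.6399, -0.2183, 0.008], [0.4639, -0.2155, 0.008]]
stop [[382.70001220703125, 211.10000610351562], [393.8999938964844, 210.60000610351562], [396.29998779296875, 267.8999938964844], [385.0, 268.29998779296875]] [[0.6064, -0.1336, 0.033], [0.6088, -0.1571, 0.033], [0.4884, -0.163, 0.033], [0.486, -0.1401, 0.033]]
axes: px->world [[0.604, 0.083, 0.0], [0.617, -0.134, 0.0], [0.391, 0.07, 0.0]]
```

View pics/crop.png

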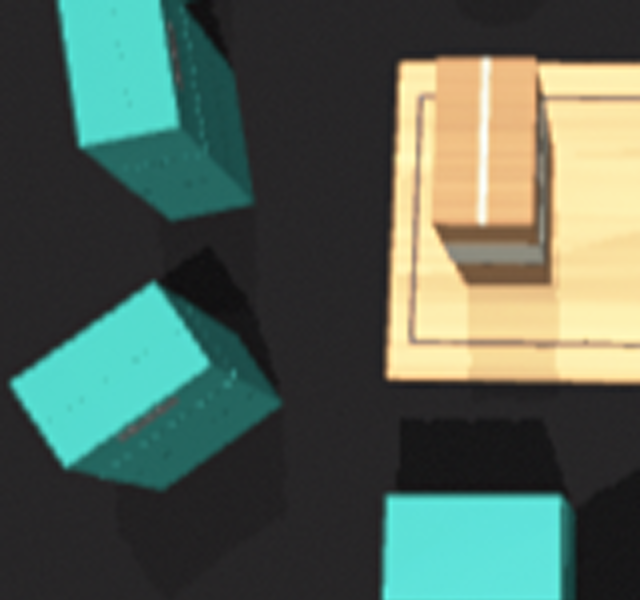

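The crop shows the carton's top face with corners at (437,57), (536,57), (532,225) and (434,222), and its foot near (551,283). Decoys stand to its left and below it.

```bash
python3 - <<'E'
from h import *
d=dict(np.load("top0.npz"))
q=lambda p:np.array(p)/4+np.array([130,185])-.375
t=ray(d,q([(437,57),(536,57),(532,225),(434,222)]),.188); print("top",t.round(4).tolist(),t.mean(0))
print("foot",ray(d,q([(551,283),(468,283)]),.008).round(4).tolist())
for z in(.188,):
  for n,p in dict(tq1=[(80,147),(180,128),(58,0)],tq2=[(155,282),(210,365),(66,467),(10,382)],tq3=[(386,493),(565,493)]).items(): print(n,ray(d,q(p),z).round(3)[:,:2].tolist())
bc=ray(d,[[231,201],[417,202.5],[418.5,282],[227,280]],.008); print("board",bc.round(4).tolist(),bc.mean(0))
print("bell",ray(d,[[341,316]],.03),"mug",ray(d,[[323,168]],.05),"jar",ray(d,[[253,160]],.05))
E
```

```text
top [[0.5735, 0.1518, 0.188], [0.5762, 0.1074, 0.188], [0.4997, 0.1036, 0.188], [0.4985, 0.1467, 0.188]] [0.53698119 0.12737285 0.188     ]
foot [[0.5019, 0.1032, 0.008], [0.4993, 0.1469, 0.008]]
tq1 [[0.523, 0.307], [0.534, 0.263], [0.59, 0.325]]
tq2 [[0.465, 0.266], [0.43, 0.238], [0.383, 0.295], [0.418, 0.324]]
tq3 [[0.38, 0.157], [0.385, 0.081]]
board [[0.6157, 0.1904, 0.008], [0.6364, -0.2117, 0.008], [0.4652, -0.2145, 0.008], [0.4452, 0.1836, 0.008]] [ 0.54064547 -0.01304279  0.008     ]
bell [[ 0.3853323  -0.05396791  0.03      ]] mug [[ 0.68835283 -0.00329787  0.05      ]] jar [[0.69739273 0.14586866 0.05      ]]
```

Call:
servo_tool([
  [0.5,[2.3,4.5,2],4.7],
  [0.5,[2.3,4.5,2],4.7],
  [0.5,[2.3,4.5,0],4.7],
  [0.5,[2.3,4.5,0],4.7],
  [0.5,[2.3,4.5,0],4.7],
  [0.5,[2.3,4.5,0],4.7],
  [0.5,[2.3,4.5,0],4.7],
  [0.5,[2.3,4.5,0],4.7],
])

```text
time_s: 1.1
tcp_pos: [0.3514, -0.1623, 0.2711]
tcp_rot: [-0.465, 0.885, 0.0, -0.0]
force: [0.7, -0.0, -0.3]
grip_width: 0.0426
gripper_force: 0.0
```

Call:
servo_tool([
  [0.5,[2.3,4.5,0],4.7],
  [0.5,[2.3,4.5,0],4.7],
  [0.5,[2.3,4.5,0],4.7],
  [0.5,[2.3,4.5,0],4.7],
  [0.5,[2.3,4.5,0],4.7],
  [0.5,[2.3,4.5,0],4.7],
  [0.5,[2.3,4.5,0],4.7],
  [0.5,[2.3,4.5,0],4.7],
])

```text
time_s: 2.1
tcp_pos: [0.5355, 0.1975, 0.2708]
tcp_rot: [0.726, -0.688, -0.0, 0.0]
force: [-0.1, -0.5, -0.0]
grip_width: 0.0428
gripper_force: 0.0
```

Call:
servo_tool([
  [0.5,[-0.1,0,-5.5],0],
  [0.5,[-0.1,0,-5.5],0],
  [0.5,[0.1,-2.0,0],0],
  [0.5,[0.05,-1.2,0],0],
  [0.5,[0.05,-1.2,0],0],
  [0.5,[0.05,-1.2,0],0],
])

```text
time_s: 2.85
tcp_pos: [0.5366, 0.1394, 0.1631]
tcp_rot: [0.725, -0.689, 0.001, -0.002]
force: [0.3, 0.1, 0.2]
grip_width: 0.0428
gripper_force: 0.1
```

```bash
python3 - <<'E'
from cell import *
import cv2
d=grab_frame("scene"); cv2.imwrite("pics/s1.png",cv2.resize(d["frame"][130:330,150:450,::-1],None,fx=2,fy=2)); print(state()["force"])
E
```

```text
[-0.58206656 -0.90175391  0.17411574]
```

View pics/s1.png

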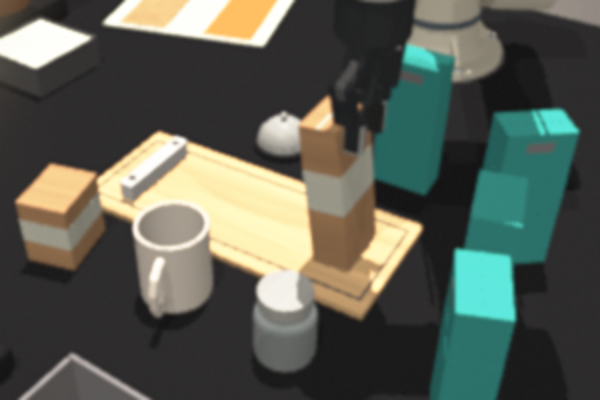

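The fingers are at the carton's rear face near the top (crop ~(350,130)), and the carton has started to tilt towards the stop. I'll keep pushing.

Call:
servo_tool([
  [0.5,[0.05,-1.2,0],0],
  [0.5,[0.05,-1.2,0],0],
  [0.5,[0.05,-1.2,0],0],
  [0.5,[0,0,0],0],
  [0.5,[0,0,0],0],
  [0.5,[0,0,0],0],
])

```text
time_s: 3.65
tcp_pos: [0.5372, 0.1044, 0.1613]
tcp_rot: [0.725, -0.689, -0.0, -0.0]
force: [0.1, -0.4, -0.2]
grip_width: 0.0428
gripper_force: 0.0
```

```bash
python3 - <<'E'
from cell import *
import cv2,numpy as np
d=grab_frame("top"); np.savez("top1.npz",**d); cv2.imwrite("pics/t1.png",cv2.resize(d["frame"][180:300,210:430,::-1],None,fx=3,fy=3)); print(state()["force"])
E
```

```text
[-1.02102686  0.0275054  -0.84133147]
```

View pics/t1.png

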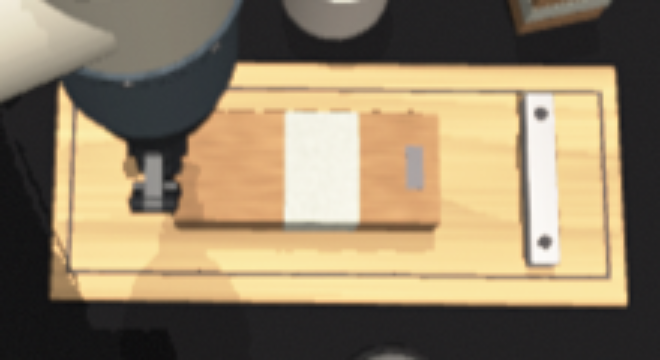

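The carton lies flat in the outline. Its top end is at crop x≈438 (rows 113–224), its foot at x≈177 and the stop face at x≈527.

```bash
python3 - <<'E'
from h import *
d=dict(np.load("top1.npz")); q=lambda p:np.array(p)/3+np.array([210,180])-.33
print(ray(d,q([(438,113),(438,223),(177,222),(250,112)]),.053).round(4).tolist())
print(ray(d,q([(527,93),(531,264)]),.033).round(4).tolist())
E
```

```text
[[0.5846, -0.0748, 0.053], [0.5086, -0.077, 0.053], [0.4987, 0.0984, 0.053], [0.5776, 0.0538, 0.053]]
[[0.6076, -0.1391, 0.033], [0.4876, -0.1434, 0.033]]
```

Call:
servo_tool([
  [0.5,[-0.2,4.2,0],0],
  [0.5,[0,0,-4.5],0],
  [0.5,[0,0,-4.5],0],
  [0.5,[0,0,-4.4],0],
  [0.5,[0,0,0],0],
  [0.5,[0.1,-2,0],0],
  [0.5,[0.05,-1,0],0],
  [0.5,[0.05,-1,0],0],
])

```text
time_s: 4.7
tcp_pos: [0.5387, 0.1061, 0.0292]
tcp_rot: [0.725, -0.689, 0.001, -0.002]
force: [0.4, 3.1, 2.8]
grip_width: 0.0424
gripper_force: 1.6
```

Call:
servo_tool([
  [0.5,[0.05,-0.9,0],0],
  [0.5,[0.05,-0.9,0],0],
  [0.5,[0.05,-0.9,0],0],
  [0.5,[0.05,-0.9,0],0],
  [0.5,[0,0,0],0],
])

```text
time_s: 5.32
tcp_pos: [0.5386, 0.0688, 0.0268]
tcp_rot: [0.724, -0.689, -0.0, 0.001]
force: [0.2, -0.1, 0.7]
grip_width: 0.0427
gripper_force: 0.0
```

```bash
python3 - <<'E'
from cell import *
import cv2,numpy as np
d=grab_frame("top"); np.savez("top2.npz",**d); cv2.imwrite("pics/t2.png",cv2.resize(d["frame"][180:300,210:430,::-1],None,fx=3,fy=3)); print(state()["force"])
E
```

```text
[-0.6797577   0.98312992  0.50459102]
```

View pics/t2.png

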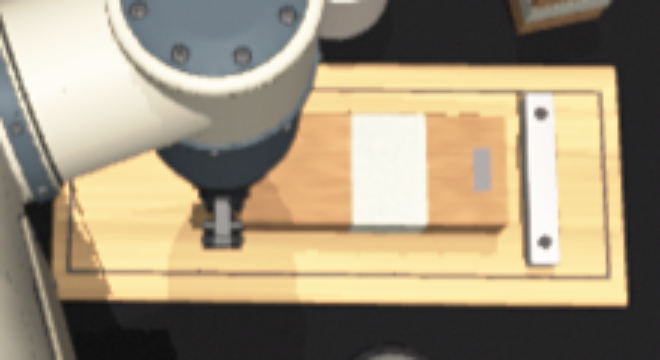

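The carton's end is at crop x≈507 and still straight, about 18–19 mm short of the stop.

Call:
servo_tool([
  [0.5,[0.05,-0.6,0],0],
  [0.5,[0.05,-0.6,0],0],
  [0.5,[0,-0.4,0],0],
  [0.5,[0,-0.2,0],0],
  [0.5,[0,0,0],0],
])

```text
time_s: 6.0
tcp_pos: [0.5402, 0.0517, 0.0274]
tcp_rot: [0.725, -0.689, 0.0, 0.0]
force: [0.2, 0.2, -0.5]
grip_width: 0.0426
gripper_force: 0.0
```

Call:
servo_tool([
  [0.5,[0,-0.15,0],0],
  [0.5,[0,-0.15,0],0],
  [0.5,[0,0,0],0],
])

```text
time_s: 6.38
tcp_pos: [0.5406, 0.0504, 0.0274]
tcp_rot: [0.725, -0.689, -0.0, -0.001]
force: [-0.3, 5.6, -0.9]
grip_width: 0.043
gripper_force: 3.1
```

Call:
servo_tool([
  [0.5,[0,1,0],0],
  [0.5,[0,3,0],0],
  [0.5,[0,0,5],0],
  [0.5,[0,3,5],0],
  [0.5,[0,0,5],0],
  [0.5,[0,0,0],0],
])

```text
time_s: 7.12
tcp_pos: [0.5425, 0.1201, 0.1821]
tcp_rot: [0.725, -0.689, 0.002, -0.004]
force: [-1.1, 0.3, -0.0]
grip_width: 0.0428
gripper_force: 0.0
```

```bash
python3 - <<'E'
from cell import *
import cv2,numpy as np
from h import *
d=grab_frame("top"); cv2.imwrite("pics/t3.png",cv2.resize(d["frame"][180:300,210:430,::-1],None,fx=3,fy=3)); print(state()["force"])
print(proj(d,[[.5477,-.141,.053],[.5477,-.133,.053]])*3-np.array([630,540]))
E
```

```text
[-0.72393213  0.51554471 -0.98131758]
[[533.11282145 170.65546123]
 [521.2968595  169.95822566]]
```

View pics/t3.png

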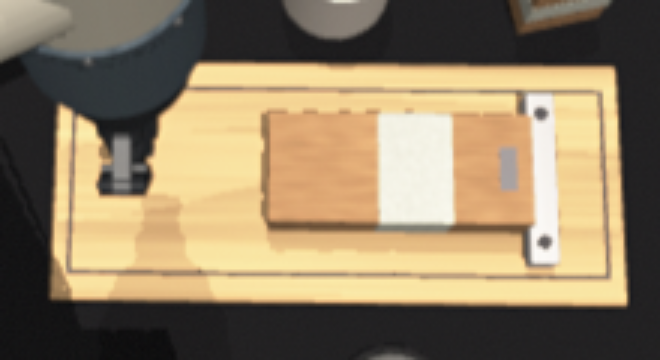

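The carton's top end is at crop x≈533, exactly at the stop face. It lies straight and centred, and the robot is clear.

```bash
python3 -c "
from cell import *
print(finish_job())"
```

```text
the job is handed in; nothing more can be done
None
```

I tipped the straw carton over towards the stop bar and pushed it by its foot until its top end was against the bar. It lies flat and centred in the outline, and I handed the job in after about 7 s with the arm clear; no verdict came back.

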